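# Shut the culture chamber and hold the gas coupler on its tilted nipple

### The job

Gently lower the blue lid of the white culture chamber until it is shut, without letting it slam. Then pick up the blue hand-held gas coupler, press it squarely onto the tilted brass nipple at the front of the chamber until it snaps past the detent and the red collar is fully down, and finish while still gripping and holding it pressed there against the spring. Do not ram it, and leave the bottle, the orange tube rack and the dish where they stand.

Things in the scene. Friction and masses are not known exactly. Their poses are not given: they have to be found in the camera images.
- chamber: White open tray, 150 (x) x 160 (y) x 70 mm high, fixed to the table, with a white ledge (75 x 70 mm, 25 mm high) on its front (-x) side carrying the nipple. Origin: centre of the tray's underside on the table; x points from the nipple side to the hinge side, z up. The chamber's place and yaw vary.
- lid (a joint): Angle in rad of the chamber's blue lid: 0 shut (flat on the tray), grows as it opens upward; starts at 1.0 to 1.45, leaning over the tray. Stiff friction hinge: it stays where it is left and takes about 0.1 to 0.3 N m to lower. The lid is a plate 150 mm from hinge line to front edge, 160 mm wide, 8 mm thick.
- lid_hinge (a point): Point on the lid's hinge line, mid-width, at the lid's underside: chamber frame (75, 0, 70.5) mm. The hinge line runs along the chamber's y axis. The axes of this point turn with the lid; with the lid shut, the lid stretches 150 mm to -x from here and its top face is 8 mm above.
- lid_tab (a point): Centre of the black thumb tab (20 mm long, 40 mm wide, 8 mm thick) that sticks out of the lid's free front edge; 160 mm from the hinge line. Moves with the lid.
- nipple: Tilted brass nipple on the chamber's ledge. Origin: where its axis meets the ledge's top, chamber frame (-120, 0, 25) mm; z points outward along its axis, leaning 0.45 rad from vertical towards the chamber's -x; y as the chamber's. Dark base 20 mm radius to z = 6 mm; stem 12 mm diameter to z = 44, tapering to 5 mm diameter at the tip, z = 52.
- nipple_seat (a point): Point on the nipple's axis at z = 18 mm in the nipple's frame: where the centre of the coupler's mouth is when the collar is fully down.
- collar (a joint): Travel in m of the red sprung collar (28 mm diameter) round the stem, pushed down the axis by the coupler's rim: 0 raised (upper face at nipple z = 30 mm), 0.012 fully down on a hard stop. Resistance: 5 N at first, a peak of about 10.5 N at 2.5 mm, then it snaps through, falling to about 4 N near 9.5 mm; 10 N at 12 mm. It springs back up when not held.
- coupler: Hand-held gas coupler, 96 mm tall, 0.17 to 0.31 kg, standing on its mouth, left or right of the chamber. Origin: centre of the mouth's rim (underside); z up its axis. Black foot ring 36 mm diameter to z = 8 mm, steel sleeve 30 mm diameter to 40, square blue grip 30 x 30 mm (flats facing its x and y) to 86, black cap 22 mm diameter to 96. Mouth: bore 15 mm diameter, 40 mm deep.
- bottle: Bystander: amber bottle with a blue cap, 52 mm diameter, 110 mm tall, standing. Origin at the centre of its underside.
- tube_rack: Bystander: orange tube rack, 85 (x) x 120 (y) x 35 mm, with small tube caps to 42 mm. Origin at the centre of its underside.
- dish: Bystander: clear culture dish, 90 mm diameter, 14 mm high. Origin at the centre of its underside.

How it is judged:
On the way, in this order (a step that is already met when the one before it is completed fails the run):
1. the lid is lowered shut (value of joint lid below 0.04 rad), for 0.2 s.
2. with the lid shut, the gripped coupler is pressed squarely on the nipple past the snap (value of joint lid below 0.04 rad and value of joint collar above 0.009 m and distance between coupler and nipple_seat below 0.006 m and angle between the z axis of coupler and the z axis of nipple, either way round below 0.14 rad and contact force between the fingers and coupler above 2 N), for 0.3 s.
At the end, for the whole second after the job is handed in: The lid is shut (within 0.04 rad); the coupler, still gripped by the fingers, sits square on the nipple (axes within 0.14 rad, mouth centre within 6 mm of the seat point), holds the collar at least 9 mm down with over 2 N, and is still; bottle, rack and dish are within 30 mm of where they began (all of step 2 and contact force between coupler and nipple above 2 N and linear speed of coupler below 0.03 m/s and distance of each of bottle, tube_rack, dish from where it was at the start of the episode below 0.03 m and angle between bottle's own z axis and vertical below 0.2 rad); the arm keeps its last pose, push and grip.
It fails at once if the lid is slammed (falls or is thrown shut faster than 2.5 rad/s) (velocity of joint lid below -2.5 rad/s).
It fails at once if the coupler is rammed onto the nipple with over 60 N (contact force between coupler and nipple above 60 N).
It fails at once if a bystander is knocked over or shoved (distance of any of bottle, tube_rack, dish from where it was at the start of the episode above 0.03 m or angle between bottle's own z axis and vertical above 0.3 rad).
It also fails if it takes over 64 s, if anything falls off the work surface, if the arm or the gripper's body presses on something with over 40 N, if the wrist force passes 120 N, or if a joint passes its speed limit or range.

### The arm

A 6-joint arm with a two-finger parallel gripper is mounted at the origin on the work surface. World frame = base frame: x ahead of the robot, y to its left, z up, the work surface at z = 0. Lengths are in m, angles in rad, forces in N, time in s.
With the tool pointing down it reaches from about 0.225 to 0.875 m from the base axis. Payload 3.4 kg.
Tool frame: the origin (TCP) lies at the very end of the fingers, on their centre line; the grasp point (between the pads) lies 19 mm behind it; z points along the fingers, y is the line along which they close (so a half turn about z gives the same grasp; the last joint's range is limited). The gripper opens to 85 mm and grips with 20 to 120 N. Pads are 22 mm wide; open, the fingers measure 114 mm over their backs; the gripper's body (76 mm by 85 mm) begins 54 mm behind the grasp point. The pads swing forward as they close: fully open they stand 13 mm farther back than shut.
Start: joints at [-1.452, 0.276, 1.505, -0, 1.361, -0.121], TCP at [0.137, -0.559, 0.231] pointing down, gripper open.
Joint ranges: [-2.89, 2.89], [-0.75, 2.08], [0.22, 2.7], [-1.18, 4.32], [0.11, 2.71], [-2.7, 2.7]. Speed limits (rad/s): [2.57, 2.57, 3.14, 3.14, 3.14, 3.14].

### API

Orientations are given as a unit quaternion [w, x, y, z].
In Python, from rig import readout, vision, manip gives the robot as it stands.
- The arm moves only by the shell command python3 -m handwheel 'ROWS' [FORCE]. ROWS is JSON, a list of rows, each a list of 3 entries, a list of its own where there are three numbers: the shift along the tool's x, y, z in mm, then the turn, a rotation vector about the tool's x, y, z in units of 6 degrees (1.0 is 6 degrees), then the closure, from -1 (fully open) to 1 (shut), so that 0 is half open. A call has 1 to 20 rows; each row shifts and turns the commanded pose from where the row before left it, along the tool's axes as they then stand; what a row does not reach is not made up. A row lasts 1/8 s, in which the tool goes at most 62.5 mm and 10.7 degrees, less where a joint would pass 70% of its speed; a pose out of reach is approached as far as the arm can. A call is refused whole if a number of a shift passes 62.5 or a number of a turn 1, either way. A call with a gripper value outside its range is refused whole. The fingers move at their own pace and stop on an object; FORCE is the grip in N (left out, the last holds). Time passes only in rows, so rows that do not move let the fingers close. It gives the time, the measured TCP pose, the force, the opening and the grip force at its end, in the units of the state.
- readout.get_state(): the state, without advancing time (a new reading comes with each control period).
- vision.get_image(name): name is "side" or "top"; returns the picture (400x640x3 uint8, blue, green, red); there is no depth.
- vision.camera_params(name): a dict with "intrinsics" (3x3 intrinsics, pixels), "rvec" (rotation vector, rad) and "tvec" (3), from world to camera coordinates, as OpenCV has them. Camera axes: x right, y down, z forward; pixel columns grow to the right and rows downward; lengths in m; the calibration is good to about 2 mm. A picture is of the moment at which its call begins. camera_params takes no time and is no camera call.
- manip.sign_off(): hands the job in; it is judged then, once.
The state is a dict: "clock": time; "qpos": joint angles; "qd": joint speeds; "effort": joint torques, N m; "position": TCP position; "ee_rot": TCP orientation; "contact_force": force on the tool from outside, world axes, zero at the start; "moment": the same for the moment, N m; "width": finger opening in m; "gripper_force": force on a finger pad.
Only numpy, scipy, OpenCV 4.12 (cv2) and the standard library are available. Lean on these libraries where they do the work, as an engineer would, in place of code of your own. Each camera call takes 0.05 s, during which the arm holds its last target. There are 200 camera calls.

## Working session

There is one attempt and no reset: what is moved stays moved. The work goes in short steps, Python scripts to look and compute and a shell command to move; the robot and the scene stay as the last step left them, time stands still between calls to the robot, and variables do not carry over. Pictures are saved under pics/ and viewed, at most 10 in all, crops included, and the job is handed in when it is done.

```bash
mkdir -p pics; ls; python3 - <<'E'
from rig import readout, vision
import cv2
for n in("side","top"):
    cv2.imwrite(f"pics/{n}0.png",vision.get_image(n)); print(n,vision.camera_params(n))
print(readout.get_state())
E
```

```text
pics
side {'intrinsics': array([[433.28006517,   0.        , 317.18088896],
       [  0.        , 433.28006517, 201.75880855],
       [  0.        ,   0.        ,   1.        ]]), 'rvec': array([ 0.53364239, -2.62096885,  1.27677581]), 'tvec': array([0.54190419, 0.20607179, 0.76050151])}
top {'intrinsics': array([[488.79141631,   0.        , 318.11816617],
       [  0.        , 488.79141631, 195.07430903],
       [  0.        ,   0.        ,   1.        ]]), 'rvec': array([ 2.11211635, -2.1559351 ,  0.19912972]), 'tvec': array([0.00448758, 0.58980571, 1.36362081])}
{'clock': 0.1, 'qpos': array([-1.45199656e+00,  2.76550581e-01,  1.50602303e+00, -3.98339466e-05,
        1.36070256e+00, -1.20988653e-01]), 'qd': array([-0.00090013, -0.00262207, -0.00112485, -0.00097099, -0.00134935,
        0.00019658]), 'effort': array([ 9.35902353e-04, -4.17699337e+01, -2.46404904e+01, -1.23597151e-04,
        5.76464998e-03,  1.47620983e-05]), 'position': array([ 0.13649079, -0.55807173,  0.2305089 ]), 'ee_rot': array([-8.41777964e-04,  9.92820444e-01,  1.19611274e-01, -1.85542551e-05]), 'contact_force': array([-0.28820258, -0.78436816, -0.65200779]), 'moment': array([ 0.03166854,  0.02206608, -0.01665977]), 'gripper_force': 0.0, 'width': 0.08548234093231966}
```

View pics/side0.png

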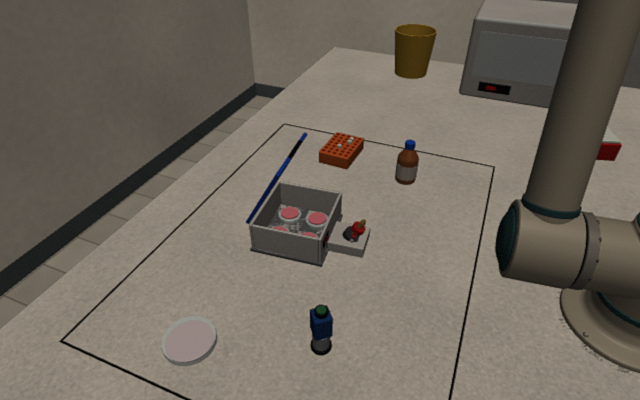

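View pics/top0.png

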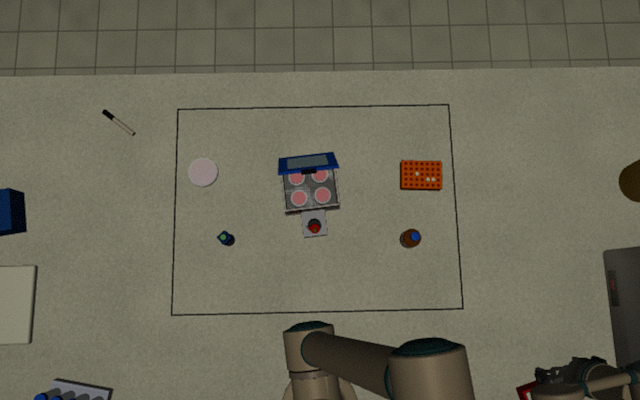

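The side view shows the open chamber at (295,225), its lid edge-on from (250,220) to (305,135), the collar at (358,230) and the coupler at (320,330). The top view shows the chamber at (313,190), the collar at (315,227), and the coupler at (226,238) on the robot's left. I'll enlarge both for corner positions.

```bash
cat > h.py <<'E'
import numpy as np, cv2
from rig import readout, vision
from scipy.spatial.transform import Rotation as R
P={}
for n in("side","top"):
    c=vision.camera_params(n); P[n]=(np.array(c["intrinsics"]),cv2.Rodrigues(np.array(c["rvec"]))[0],np.array(c["tvec"]).ravel())
def ray(n,uv):
    K,Rm,t=P[n]; d=Rm.T@np.linalg.solve(K,[uv[0],uv[1],1.]); return -Rm.T@t,d/np.linalg.norm(d)
def plane(n,uv,z):
    o,d=ray(n,uv); return o+d*(z-o[2])/d[2]
def tri(a,b):
    (o,d),(p,e)=ray("side",a),ray("top",b)
    s=np.linalg.lstsq(np.c_[d,-e],p-o,rcond=None)[0]; x,y=o+s[0]*d,p+s[1]*e
    return (x+y)/2,np.linalg.norm(x-y)
def proj(n,X):
    K,Rm,t=P[n]; c=K@(Rm@np.asarray(X)+t); return c[:2]/c[2]
def tcp():
    s=readout.get_state(); q=s["ee_rot"]; return s["position"],R.from_quat([q[1],q[2],q[3],q[0]]),s
E
python3 - <<'E'
import cv2,numpy as np
t=cv2.imread("pics/top0.png"); s=cv2.imread("pics/side0.png")
def up(im,x,y,w,h,k): return cv2.convertScaleAbs(cv2.resize(im[y:y+h,x:x+w],None,fx=k,fy=k,interpolation=cv2.INTER_CUBIC),alpha=1.7)
a=up(t,265,145,90,100,6)
b=up(t,210,225,32,32,6)
cv=np.zeros((600,740,3),np.uint8); cv[:600,:540]=a; cv[:192,545:737]=b
cv2.imwrite("pics/c_top.png",cv)
cv2.imwrite("pics/c_side.png",up(s,240,170,140,190,3))
E
```

```text
(no output)
```

View pics/c_top.png

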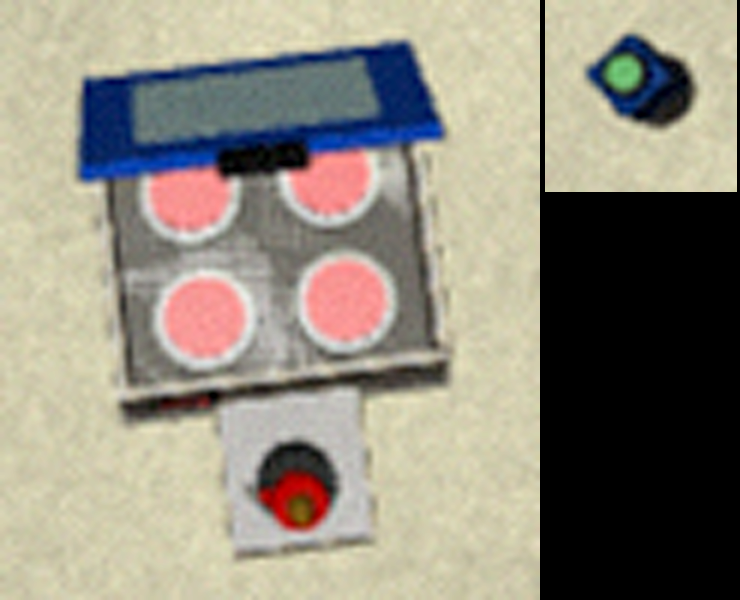

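View pics/c_side.png

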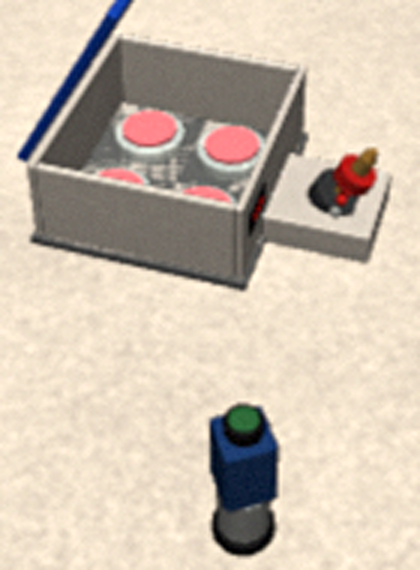

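Top crop: front rim corners at (122,400) and (447,359), ledge back corners at (219,405) and (360,388), lid free edge from (80,178) to (443,135), collar at (297,498), coupler cap at (79,71) in the inset and its grip corners about 45° off the image axes. Side crop: rim corners at (240,208), (305,68) and (33,165), coupler cap at (243,420).

```bash
python3 - <<'E'
from h import *
np.set_printoptions(precision=4,suppress=True)
T=lambda x,y:(265+(x+.5)/6-.5,145+(y+.5)/6-.5)
C=lambda x,y:(210+(x+.5)/6-.5,225+(y+.5)/6-.5)
S=lambda x,y:(240+(x+.5)/3-.5,170+(y+.5)/3-.5)
fl,fr=plane("top",T(122,400),.07),plane("top",T(447,359),.07)
print("front rim L,R",fl,fr,np.linalg.norm(fl-fr))
sl,sr,bl=plane("side",S(240,208),.07),plane("side",S(305,68),.07),plane("side",S(33,165),.07)
print("side rim",sl,sr,bl,np.linalg.norm(sl-sr),np.linalg.norm(sl-bl))
for a,b in((fl,fr),(sl,sr)): print("yaw",np.arctan2(*(-(a-b)[:2]*[1,-1])))
print("ledge",[plane("top",T(*p),.025)[:2] for p in((219,405),(360,388),(237,545),(374,535))])
print("tri front L",tri(S(240,208),T(122,400)),tri(S(305,68),T(447,359)))
print("cap top",tri(S(243,420),C(79,71)),"foot z4",plane("top",C(119,90),.006),plane("side",S(244,532),.004))
for p in((44,73),(87,35),(127,80)): print("grip",plane("top",C(*p),.086))
lf,rf=plane("top",T(80,178),.2),plane("top",T(443,135),.2); print("lid edge z.2",lf,rf,np.linalg.norm(lf-rf))
print("tab",plane("top",T(262,158),.2), "tip top",plane("top",T(301,510),.025+.052*.9))
p,r,s=tcp(); print(p,r.as_matrix())
E
```

```text
front rim L,R [0.5418 0.0879 0.07  ] [ 0.5584 -0.0666  0.07  ] 0.1553348108230591
side rim [0.5458 0.0892 0.07  ] [ 0.5599 -0.0654  0.07  ] [0.6872 0.1041 0.07  ] 0.15518139051175814 0.14226730959740536
yaw 0.10687779943594057
yaw 0.09118633014212174
ledge [array([0.5449, 0.0431]), array([ 0.5519, -0.026 ]), array([0.4762, 0.0354]), array([ 0.4797, -0.0311])]
tri front L (array([0.5439, 0.0884, 0.0695]), np.float64(0.00412053039840883)) (array([ 0.5593, -0.0664,  0.0692]), np.float64(0.0017508303639713453))
cap top (array([0.4721, 0.2587, 0.0951]), np.float64(0.001295353619864378)) foot z4 [0.4702 0.2553 0.006 ] [0.4703 0.2627 0.004 ]
grip [0.4717 0.2764 0.086 ]
grip [0.489  0.2568 0.086 ]
grip [0.4677 0.238  0.086 ]
lid edge z.2 [0.6207 0.0978 0.2   ] [ 0.6368 -0.0605  0.2   ] 0.15908980092972316
tab [0.6281 0.0186 0.2   ] tip top [0.4876 0.0042 0.0718]
[ 0.1365 -0.5581  0.2305] [[ 0.9714  0.2375 -0.0002]
 [ 0.2375 -0.9714  0.0017]
 [ 0.0002 -0.0017 -1.    ]]
```

```bash
python3 -m handwheel '[[[20,-14,-30],[0,0,0],1],[[40,-29,-30],[0,0,0],1],[[43,-31,0],[0,0,0],1],[[43,-31,0],[0,0,0],1],[[43,-31,0],[0,0,0],1],[[43,-31,0],[0,0,0],1],[[43,-31,0],[0,0,0],1],[[43,-31,0],[0,0,0],1],[[43,-31,0],[0,0,0],1],[[43,-31,0],[0,0,0],1],[[43,-31,0],[0,0,0],1],[[43,-31,0],[0,0,0],1],[[43,-31,0],[0,0,0],1],[[43,-31,0],[0,0,0],1],[[41,-29,0],[0,0,0.66],1],[[0,0,0],[0,0,0.66],1],[[0,0,0],[0,0,0],1],[[0,0,0],[0,0,0],1]]' 60
cat > lid.py <<'E'
from h import *
np.set_printoptions(precision=4,suppress=True)
YAW=.10; CX=np.array([.626,.0185,0]); RC=R.from_euler('z',YAW)
if __name__=="__main__":
    p,r,s=tcp(); print("chamber-frame tcp mm",1e3*RC.inv().apply(p-CX),"F",s["contact_force"],"rotvec err units",np.degrees((r.inv()*RC*R.from_euler('x',np.pi)).as_rotvec())/6)
    for t in (1.3,1.07,.9,.7,.5,.3,.15,0): print(t,1e3*np.array([.075-.17*np.cos(t)+.008*np.sin(t),.0705+.17*np.sin(t)+.008*np.cos(t)]))
E
python3 lid.py
```

```text
clock: 2.35
position: [0.6301, 0.0189, 0.2911]
ee_rot: [0.0, 0.999, 0.051, -0.0]
contact_force: [-0.0, -0.3, 0.2]
width: 0.0002
gripper_force: 0.0
chamber-frame tcp mm [  4.0878  -0.0062 291.069 ] F [-0.0244 -0.2741  0.2405] rotvec err units [0.0009 0.0062 0.0194]
1.3 [ 37.2337 236.4449]
1.07 [  0.3965 223.4651]
0.9 [-24.4071 208.6385]
0.7 [-49.8694 186.1357]
0.5 [-70.3536 159.023 ]
0.3 [-85.043  128.3811]
0.15 [-91.8956 103.8147]
0 [-95.   78.5]
```

```bash
python3 -m handwheel '[[[0,0,16],[0,0,0],1],[[0,0,20],[0,0,0],1],[[0,0,16],[0,0,0],1],[[0,0,8],[0,0,0],1],[[0,0,6],[0,0,0],1],[[-4,0,5],[0,0,0],1],[[-8,0,5],[0,0,0],1],[[-8,0,5],[0,0,0],1],[[-8,0,6],[0,0,0],1],[[0,0,0],[0,0,0],1]]'; python3 lid.py|head -1;python3 - <<'E'
from h import *
a=vision.get_image("side");cv2.imwrite("pics/s1.png",cv2.convertScaleAbs(cv2.resize(a[90:290,210:410],None,fx=3,fy=3),alpha=1.6))
E
```

```text
clock: 3.6
position: [0.6014, 0.0164, 0.2037]
ee_rot: [-0.0, 0.999, 0.051, -0.001]
contact_force: [-0.0, -0.3, 0.3]
width: 0.0003
gripper_force: 0.2
chamber-frame tcp mm [-24.723    0.3376 203.6726] F [-0.0206 -0.2743  0.3452] rotvec err units [-0.0011  0.0149  0.0136]
```

View pics/s1.png

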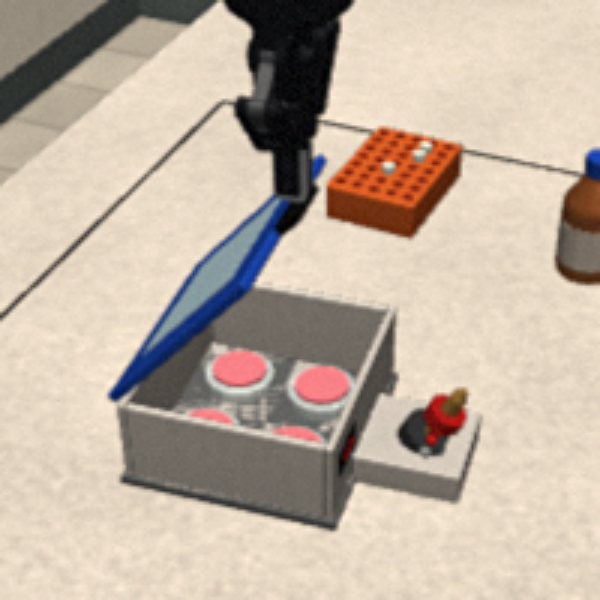

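The lid has come down to about 0.85 rad with the closed fingers resting on the tab. I'll keep following the arc.

```bash
python3 -m handwheel '[[[-8,0,6],[0,0,0],1],[[-8,0,6],[0,0,0],1],[[-8,0,6],[0,0,0],1],[[-7,0,9],[0,0,0],1],[[-7,0,9],[0,0,0],1],[[-7,0,9],[0,0,0],1],[[-4,0,8],[0,0,0],1],[[-3,0,8],[0,0,0],1],[[-3,0,8],[0,0,0],1],[[-3,0,8],[0,0,0],1],[[0,0,8],[0,0,0],1],[[0,0,8],[0,0,0],1],[[0,0,6],[0,0,0],1]]'; python3 lid.py|head -1
python3 -m handwheel '[[[0,0,5],[0,0,0],1],[[0,0,5],[0,0,0],1],[[0,0,5],[0,0,0],1],[[0,0,4],[0,0,0],1],[[0,0,3],[0,0,0],1],[[0,0,2],[0,0,0],1]]';python3 lid.py|head -1
```

```text
clock: 5.28
position: [0.5451, 0.0105, 0.1047]
ee_rot: [0.0, 0.999, 0.051, 0.0]
contact_force: [-0.4, -0.2, 0.7]
width: -0.0001
gripper_force: 0.3
chamber-frame tcp mm [-81.3307   0.1543 104.6836] F [-0.377  -0.2375  0.6501] rotvec err units [ 0.0007 -0.0001  0.0149]
clock: 6.02
position: [0.5449, 0.0105, 0.0811]
ee_rot: [0.0, 0.999, 0.051, -0.0]
contact_force: [0.8, 0.5, 1.0]
width: 0.0001
gripper_force: 0.3
chamber-frame tcp mm [-81.4923   0.1547  81.1244] F [0.7847 0.509  0.958 ] rotvec err units [0.0007 0.0002 0.0147]
```

```bash
python3 -m handwheel '[[[0,0,1],[0,0,0],1],[[0,0,1],[0,0,0],1],[[0,0,1],[0,0,0],1],[[0,0,0.7],[0,0,0],1],[[0,0,0],[0,0,0],1],[[0,0,0],[0,0,0],1]]';python3 lid.py|head -1
```

```text
clock: 6.78
position: [0.545, 0.0105, 0.0785]
ee_rot: [0.0, 0.999, 0.051, 0.0]
contact_force: [-1.6, 0.2, 6.1]
width: 0.0001
gripper_force: 3.0
chamber-frame tcp mm [-81.377    0.1506  78.4796] F [-1.613   0.2161  6.1351] rotvec err units [ 0.0024 -0.0061  0.0157]
```

The lid is shut (TCP at lid-top height, 6 N). Now over to the coupler.

```bash
python3 -m handwheel '[[[0,0,0],[0,0,0],1],[[0,0,-10],[0,0,0],1],[[0,0,-40],[0,0,0],1],[[0,0,-40],[0,0,0],1],[[-7,-30,-30],[0,0,0],0],[[-8,-45,-10],[0,0,-0.97],-1],[[0,0,0],[0,0,-0.97],-1],[[0,0,0],[0,0,-0.97],-1],[[0,0,0],[0,0,-0.97],-1],[[0,0,0],[0,0,-0.97],-1],[[0,0,0],[0,0,-0.97],-1]]' 40; python3 - <<'E'
from h import *
np.set_printoptions(precision=4,suppress=True)
p,r,s=tcp(); print(p,r.as_euler('ZYX',degrees=True),s["qpos"]); print("delta tool mm",1e3*r.inv().apply(np.array([.471,.258,.2])-p))
E
```

```text
clock: 8.15
position: [0.5226, 0.0837, 0.208]
ee_rot: [0.0, 0.937, 0.35, 0.0]
contact_force: [-0.7, 0.1, -0.3]
width: 0.0854
gripper_force: 0.0
[0.5226 0.0837 0.208 ] [ 40.9382  -0.0352 179.9659] [ 0.0274  0.2213  1.6402 -0.0001  1.2792  0.8837]
delta tool mm [  75.2552 -165.4512    7.9956]
```

```bash
python3 -m handwheel '[[[15,-33,0],[0,0,0],-1],[[15,-33,0],[0,0,0],-1],[[15,-33,0],[0,0,0],-1],[[15,-33,0],[0,0,0],-1],[[15,-33,8],[0,0,0],-1],[[0,0,40],[0,0,0],-1],[[0,0,0],[0,0,0],-1],[[0,0,0],[0,0,0],-1]]'; python3 - <<'E'
from h import *
a=vision.get_image("side");p,r,s=tcp();print(p)
cv2.imwrite("pics/s2.png",cv2.convertScaleAbs(cv2.resize(a[200:370,230:410],None,fx=3,fy=3),alpha=1.8))
E
```

```text
clock: 9.15
position: [0.4723, 0.2576, 0.1607]
ee_rot: [0.0, 0.938, 0.348, 0.001]
contact_force: [-0.5, 0.5, -0.7]
width: 0.085
gripper_force: 0.0
[0.47270855 0.25764036 0.16105357]
```

View pics/s2.png

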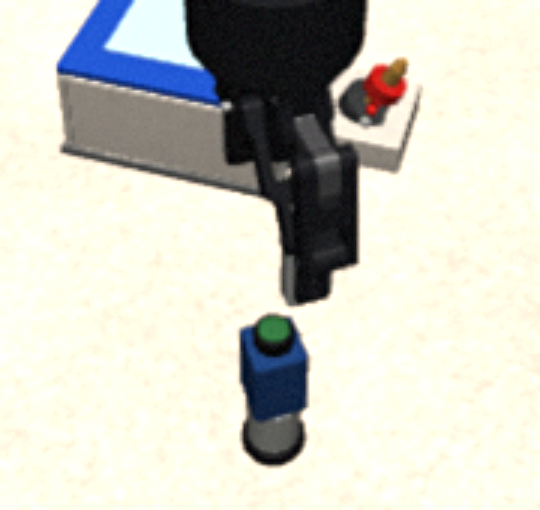

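The lid lies flat, the near finger tip is at (310,295) and the coupler cap is just under it at (272,330), as expected. Next: descend, close, reopen, turn a quarter and close again, to centre the coupler both ways.

```bash
python3 -m handwheel '[[[0,0,30],[0,0,0],-1],[[0,0,30],[0,0,0],-1],[[0,0,30],[0,0,0],-1],[[0,0,20],[0,0,0],-1],[[0,0,10],[0,0,0],-1],[[0,0,0],[0,0,0],0],[[0,0,0],[0,0,0],0.2],[[0,0,0],[0,0,0],0.4],[[0,0,0],[0,0,0],0.6],[[0,0,0],[0,0,0],0.8],[[0,0,0],[0,0,0],1],[[0,0,0],[0,0,0],1]]' 20; python3 - <<'E'
from h import *
a=vision.get_image("side");p,r,s=tcp();print(p,r.as_euler('ZYX',degrees=True),s['qpos'])
cv2.imwrite("pics/s3.png",cv2.convertScaleAbs(cv2.resize(a[200:370,230:410],None,fx=3,fy=3),alpha=1.8))
E
```

```text
clock: 10.7
position: [0.4723, 0.2578, 0.0405]
ee_rot: [0.0, 0.937, 0.348, 0.001]
contact_force: [-0.4, -0.5, 5.2]
width: 0.0301
gripper_force: 24.2
[0.47227862 0.25783011 0.04051268] [ 4.07424095e+01 -1.02044896e-01  1.79953041e+02] [ 3.70493928e-01  3.97909368e-01  1.85475918e+00 -2.29063047e-04
  8.86971628e-01  1.23034633e+00]
```

View pics/s3.png

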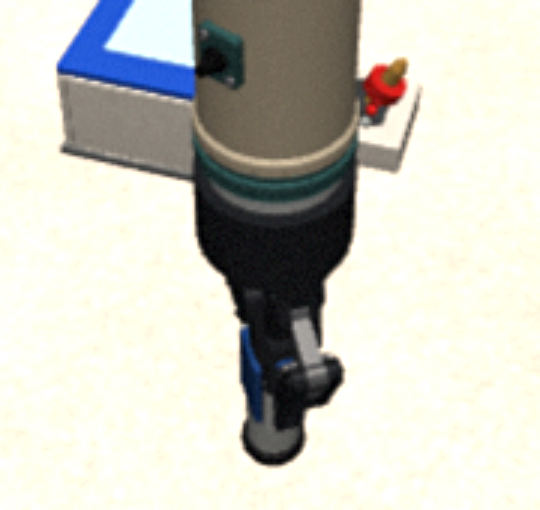

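Gripped on the flats (width 30.1 mm) and standing upright. Regrasp a quarter turn on.

```bash
python3 -m handwheel '[[[0,0,0],[0,0,0],-0.5],[[0,0,0],[0,0,0],-1],[[0,0,0],[0,0,0],-1],[[0,0,0],[0,0,0],-1],[[0,0,0],[0,0,1],-1],[[0,0,0],[0,0,1],-1],[[0,0,0],[0,0,1],-1],[[0,0,0],[0,0,1],-1],[[0,0,0],[0,0,1],-1],[[0,0,0],[0,0,1],-1],[[0,0,0],[0,0,1],-1],[[0,0,0],[0,0,1],-1],[[0,0,0],[0,0,1],-1],[[0,0,0],[0,0,1],-1],[[0,0,0],[0,0,1],-1],[[0,0,0],[0,0,1],-1],[[0,0,0],[0,0,1],-1],[[0,0,0],[0,0,1],-1],[[0,0,0],[0,0,1],-1]]' 20; python3 -m handwheel '[[[0,0,0],[0,0,0],0],[[0,0,0],[0,0,0],0.2],[[0,0,0],[0,0,0],0.4],[[0,0,0],[0,0,0],0.6],[[0,0,0],[0,0,0],0.8],[[0,0,0],[0,0,0],1],[[0,0,0],[0,0,0],1]]' 70; python3 - <<'E'
from h import *
p,r,s=tcp();print(p,r.as_euler('ZYX',degrees=True),s['qpos'])
E
```

```text
clock: 13.12
position: [0.4755, 0.2449, 0.0386]
ee_rot: [-0.013, 0.913, -0.407, -0.011]
contact_force: [0.1, 0.1, -0.0]
width: 0.0855
gripper_force: 0.0
clock: 14.0
position: [0.4756, 0.2441, 0.0386]
ee_rot: [-0.012, 0.913, -0.407, -0.01]
contact_force: [0.5, 0.8, -0.3]
width: 0.0289
gripper_force: 69.9
[0.47563765 0.24412521 0.03857884] [ -48.01107683    1.67180869 -179.18602542] [0.32169626 0.3948038  1.86788912 0.04214416 0.87797221 2.7037459 ]
```

The last joint hit its limit on that turn (q6 = 2.70), so the tool shifted and the pads hold the coupler off-centre. I'll let go, turn back and regrasp along the first direction. The coupler's centre is now known from the two closings.

```bash
python3 -m handwheel '[[[0,0,0],[0,0,0],-0.5],[[0,0,0],[0,0,0],-1],[[0,0,0],[0,0,0],-1],[[0,0,0],[0,0,0],-1],[[0,0,0],[0,0,-1],-1],[[0,0,0],[0,0,-1],-1],[[0,0,0],[0,0,-1],-1],[[0,0,0],[0,0,-1],-1],[[0,0,0],[0,0,-1],-1],[[0,0,0],[0,0,-1],-1],[[0,0,0],[0,0,-1],-1],[[0,0,0],[0,0,-1],-1],[[0,0,0],[0,0,-1],-1],[[0,0,0],[0,0,-1],-1],[[0,0,0],[0,0,-1],-1],[[0,0,0],[0,0,-1],-1],[[0,0,0],[0,0,-1],-1],[[0,0,0],[0,0,-1],-1],[[0,0,0],[0,0,-1],-1]]' 20;  python3 - <<'E'
from h import *
np.set_printoptions(precision=4,suppress=True)
p,r,s=tcp();print(p,r.as_euler('ZYX',degrees=True),s['qpos'])
d=lambda a:np.array([np.sin(np.radians(a)),-np.cos(np.radians(a))])
D=np.array([d(40.74),d(-48.01)]); c=np.linalg.solve(D,[D[0]@[.4723,.2578],D[1]@[.4756,.2441]]); print("coupler",c)
G=R.from_euler('z',41,degrees=True)*R.from_euler('x',np.pi)
print("turn",np.degrees((r.inv()*G).as_rotvec())/6,"shift (after turn)",1e3*G.inv().apply(np.r_[c,.042]-p))
E
```

```text
clock: 16.38
position: [0.4756, 0.2439, 0.0385]
ee_rot: [-0.016, 0.933, 0.36, 0.001]
contact_force: [0.2, -0.3, 0.8]
width: 0.0851
gripper_force: 0.0
[0.4756 0.2439 0.0385] [  42.1682   -0.7981 -178.34  ] [0.3215 0.3948 1.868  0.0418 0.8782 1.1294]
coupler [0.4672 0.2534]
turn [-0.278  -0.1302  0.1966] shift (after turn) [ -0.0648 -12.7061  -3.4525]
```

```bash
python3 -m handwheel '[[[0,0,0],[-0.28,-0.13,0.2],-1],[[0,-6,-2],[0,0,0],-1],[[0,-6.5,-1.5],[0,0,0],-1],[[0,0,0],[0,0,0],-1],[[0,0,0],[0,0,0],0],[[0,0,0],[0,0,0],0.2],[[0,0,0],[0,0,0],0.4],[[0,0,0],[0,0,0],0.6],[[0,0,0],[0,0,0],0.8],[[0,0,0],[0,0,0],1],[[0,0,0],[0,0,0],1],[[0,0,0],[0,0,0],1]]' 70;  python3 - <<'E'
from h import *
p,r,s=tcp();print(p,r.as_euler('ZYX',degrees=True),s['qpos'])
a=vision.get_image("side")
cv2.imwrite("pics/s4.png",cv2.convertScaleAbs(cv2.resize(a[200:370,230:410],None,fx=3,fy=3),alpha=1.8))
E
```

```text
clock: 17.88
position: [0.4677, 0.2533, 0.0422]
ee_rot: [0.0, 0.937, 0.349, 0.0]
contact_force: [1.1, -2.1, 2.4]
width: 0.029
gripper_force: 69.3
[0.46769597 0.25331544 0.04215861] [ 4.07912741e+01 -1.76087189e-02  1.79967404e+02] [ 3.65836842e-01  3.89048142e-01  1.86532794e+00 -5.56005463e-04
  8.86734545e-01  1.22504248e+00]
```

View pics/s4.png

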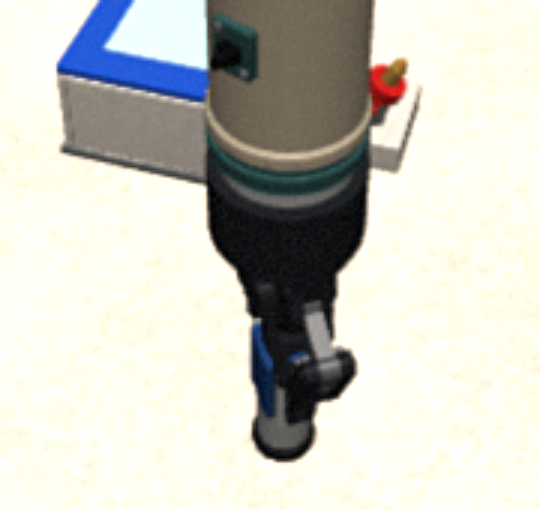

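Regripped squarely and upright, with the mouth 42 mm ahead of the TCP. Lift, and work out the turn and the pre-insertion pose.

```bash
python3 -m handwheel '[[[0,0,-15],[0,0,0],1],[[0,0,-40],[0,0,0],1],[[0,0,-50],[0,0,0],1],[[0,0,-40],[0,0,0],1],[[0,0,0],[0,0,0],1],[[0,0,0],[0,0,0],1]]'; cat > nip.py <<'E'
from lid import *
A=np.array([-np.sin(.45),0,np.cos(.45)]); n=RC.apply(A)
G=RC*R.from_euler('y',-.45)*R.from_euler('x',np.pi)
N=CX+RC.apply([-.120,0,.025])
def rel(corr=np.zeros(3)):
    p,r,s=tcp(); m=p+r.apply([0,0,.042]) # mouth
    return G.inv().apply(N+corr+.018*n-m)*1e3, np.degrees((r.inv()*G).as_rotvec())/6, s, m
E
python3 - <<'E'
from nip import *
d,t,s,m=rel(); print("turn",t,np.linalg.norm(t),"mouth->seat tool mm",d,"F",s["contact_force"],"width",s["width"],m)
T=lambda x,y:(265+(x+.5)/6-.5,145+(y+.5)/6-.5); S=lambda x,y:(240+(x+.5)/3-.5,170+(y+.5)/3-.5)
tip=N+.052*n; print("tip model",tip,"tri",tri(S(371,153),T(301,511)))
for k,im,rng in(("side",cv2.imread("pics/side0.png"),(340,210,380,250)),("top",cv2.imread("pics/top0.png"),(300,210,330,240))):
    h=cv2.cvtColor(im,cv2.COLOR_BGR2HSV); x0,y0,x1,y1=rng; q=h[y0:y1,x0:x1].astype(int)
    red=((q[...,0]<6)|(q[...,0]>174))&(q[...,1]>150)&(q[...,2]>60); br=(q[...,0]>10)&(q[...,0]<30)&(q[...,1]>110)
    for nm,mk in(("red",red),("brass",br)):
        y,x=np.nonzero(mk); print(k,nm,len(x),x.mean()+x0,y.mean()+y0,x.min()+x0,x.max()+x0,y.min()+y0,y.max()+y0)
    print(" model tip",proj(k,tip),"collar top",proj(k,N+.030*n),"collar mid",proj(k,N+.026*n))
E
```

```text
clock: 18.68
position: [0.4662, 0.2531, 0.186]
ee_rot: [-0.0, 0.937, 0.348, -0.001]
contact_force: [0.6, 0.6, -2.2]
width: 0.029
gripper_force: 69.6
turn [-1.3166  4.1845  5.7426] 7.226436536728251 mouth->seat tool mm [-37.6156 249.3899  96.0079] F [ 0.6169  0.6388 -2.1969] width 0.02904915108270389 [0.4661 0.2531 0.144 ]
tip model [0.4841 0.0043 0.0718] tri (array([0.4872, 0.0042, 0.0684]), np.float64(0.0007201535304203817))
side red 103 356.58252427184465 229.40776699029126 352 364 222 237
side brass 44 360.34090909090907 224.54545454545453 352 364 220 234
 model tip [364.7208 219.7468] collar top [359.4532 226.2933] collar mid [358.5141 227.4605]
top red 53 313.9622641509434 227.39622641509433 308 319 224 232
top brass 17 313.8235294117647 228.47058823529412 301 316 211 232
 model tip [314.7597 230.8391] collar top [314.3472 228.2404] collar mid [314.2735 227.7763]
```

```bash
python3 -m handwheel '[[[0,0,0],[-0.165,0.523,0.718],1],[[0,0,0],[-0.165,0.523,0.718],1],[[0,0,0],[-0.165,0.523,0.718],1],[[0,0,0],[-0.165,0.523,0.718],1],[[0,0,0],[-0.165,0.523,0.718],1],[[0,0,0],[-0.165,0.523,0.718],1],[[0,0,0],[-0.165,0.523,0.718],1],[[0,0,0],[-0.165,0.523,0.718],1],[[0,0,0],[0,0,0],1]]'; python3 - <<'E'
from nip import *
d,t,s,m=rel(); print("turn",t,"mouth->seat tool mm",d,"m",m,s["qpos"])
E
```

```text
clock: 19.8
position: [0.4642, 0.2525, 0.1837]
ee_rot: [-0.01, 0.974, 0.05, 0.221]
contact_force: [-0.5, -0.7, -2.9]
width: 0.0295
gripper_force: 69.6
turn [0.0181 0.0465 0.0265] mouth->seat tool mm [-52.9127 248.864   90.5736] m [0.4822 0.2542 0.1458] [ 0.4775  0.064   1.9999 -0.2589  0.6774  2.1153]
```

```bash
python3 -m handwheel '[[[-3,15,0],[0,0,0],1],[[-7,34,0],[0.02,0.05,0.03],1],[[-8,40,0],[0,0,0],1],[[-8,40,5],[0,0,0],1],[[-8,40,10],[0,0,0],1],[[-8,40,10],[0,0,0],1],[[-8,30,10],[0,0,0],1],[[-3,10,5],[0,0,0],1],[[0,0,0],[0,0,0],1],[[0,0,0],[0,0,0],1]]'; python3 - <<'E'
from nip import *
d,t,s,m=rel(); print("turn",t,"mouth->seat tool mm",d,"m",m,s["qpos"],s["contact_force"],s["moment"])
a=vision.get_image("side");b=vision.get_image("top")
for k in("side","top"): print(k,"mouth",proj(k,m),"tip",proj(k,N+.052*n))
up=lambda im,x,y:cv2.convertScaleAbs(cv2.resize(im[y:y+60,x:x+60],None,fx=6,fy=6,interpolation=cv2.INTER_CUBIC),alpha=1.8)
cv2.imwrite("pics/h1.png",np.hstack([up(a,330,190),up(b,285,205)]))
E
```

```text
clock: 21.05
position: [0.462, 0.0031, 0.1269]
ee_rot: [-0.013, 0.973, 0.048, 0.226]
contact_force: [0.3, 0.6, -2.3]
width: 0.029
gripper_force: 69.9
turn [-0.0265 -0.0658 -0.0275] mouth->seat tool mm [-4.3896  1.1851 51.1879] m [0.4805 0.0051 0.0892] [-0.2776  0.0091  2.2442  0.3604  0.4876  0.9102] [ 0.3057  0.6464 -2.324 ] [-0.0281  0.3725  0.0133]
side mouth [366.9262 213.7176] tip [364.7208 219.7468]
top mouth [314.4993 231.5009] tip [314.7597 230.8391]
```

View pics/h1.png

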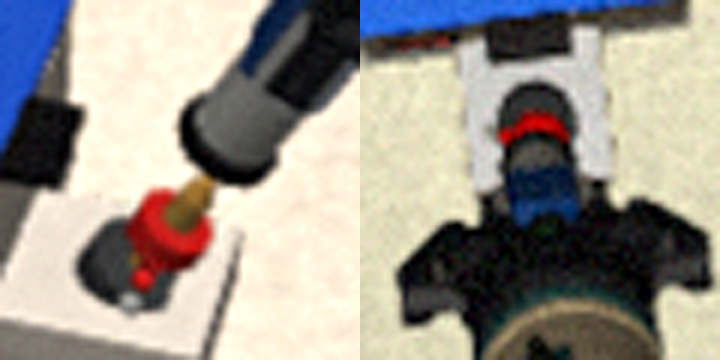

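Side crop: rim centre near (228,150), nipple tip at (208,183), collar at (170,225). Top crop: sleeve and collar nearly in line (x about 540). The coupler needs about 3 mm towards the robot, so I'll correct that and enter gently.

```bash
cat > st.py <<'E'
from nip import *
d,t,s,m=rel(); r=tcp()[1]
print("turn",t,"to seat",d,"F tool",r.inv().apply(s["contact_force"]),"M tool",r.inv().apply(s["moment"]),"grip",s["width"])
E
python3 -m handwheel '[[[-3,1,0],[-0.03,-0.07,-0.03],1],[[0,0,5],[0,0,0],1],[[0,0,5],[0,0,0],1],[[0,0,3],[0,0,0],1],[[0,0,0],[0,0,0],1],[[0,0,0],[0,0,0],1]]' 90 >/dev/null; python3 st.py
python3 -m handwheel '[[[0,0,2],[0,0,0],1],[[0,0,2],[0,0,0],1],[[0,0,2],[0,0,0],1],[[0,0,2],[0,0,0],1],[[0,0,0],[0,0,0],1],[[0,0,0],[0,0,0],1]]' >/dev/null; python3 st.py
```

```text
turn [ 0.0105 -0.0042 -0.0036] to seat [-1.285  -0.2864 38.3122] F tool [-1.52    0.4443  2.5344] M tool [-0.0167 -0.4965 -0.0148] grip 0.029076343610074117
turn [ 0.0099 -0.0033 -0.0028] to seat [-1.22   -0.2416 30.3054] F tool [-1.7426  0.0776  2.5996] M tool [ 0.0126 -0.4782  0.0177] grip 0.02915263656842122
```

```bash
for i in 1; do python3 -m handwheel '[[[0,0,1.5],[0,0,0],1],[[0,0,1.5],[0,0,0],1],[[0,0,0],[0,0,0],1],[[0,0,0],[0,0,0],1]]' >/dev/null; python3 st.py; done
python3 -m handwheel '[[[0,0,1.5],[0,0,0],1],[[0,0,1.5],[0,0,0],1],[[0,0,0],[0,0,0],1],[[0,0,0],[0,0,0],1]]' >/dev/null; python3 st.py
python3 -m handwheel '[[[0,0,1.5],[0,0,0],1],[[0,0,1.5],[0,0,0],1],[[0,0,0],[0,0,0],1],[[0,0,0],[0,0,0],1]]' >/dev/null; python3 st.py
```

```text
turn [ 0.01   -0.0037 -0.003 ] to seat [-1.2206 -0.2434 27.3142] F tool [-1.5029  0.0157  2.7246] M tool [ 0.0577 -0.4541 -0.0013] grip 0.029057632566979838
turn [ 0.0101 -0.0024 -0.0025] to seat [-1.1429 -0.2578 24.2956] F tool [-1.1312 -0.8409  2.6291] M tool [-0.0721 -0.5195  0.0263] grip 0.029563358966037755
turn [ 0.0101 -0.0021 -0.0031] to seat [-1.141  -0.2733 21.2701] F tool [-2.6023  0.9027  2.4554] M tool [-0.1524 -0.5629  0.0136] grip 0.029155014532558247
```

```bash
python3 -m handwheel '[[[0,0,1.5],[0,0,0],1],[[0,0,1.5],[0,0,0],1],[[0,0,1.5],[0,0,0],1],[[0,0,0],[0,0,0],1],[[0,0,0],[0,0,0],1]]' >/dev/null; python3 st.py
python3 -m handwheel '[[[0,0,1.5],[0,0,0],1],[[0,0,1.5],[0,0,0],1],[[0,0,0],[0,0,0],1],[[0,0,0],[0,0,0],1]]' >/dev/null; python3 st.py
```

```text
turn [ 0.01   -0.002  -0.0028] to seat [-1.1481 -0.2632 16.7513] F tool [-2.5598  1.3705  3.6214] M tool [-0.2266 -0.6703 -0.0366] grip 0.02925545124694616
turn [ 0.0101 -0.0019 -0.0034] to seat [-1.1262 -0.2821 13.7444] F tool [-3.3044  2.5227  4.4458] M tool [-0.3637 -0.7079 -0.0227] grip 0.028902250675125214
```

```bash
python3 -m handwheel '[[[-0.5,0.5,0],[0,0,0],1],[[0,0,0],[0,0,0],1],[[0,0,0],[0,0,0],1]]' >/dev/null; python3 st.py
python3 -m handwheel '[[[0,0,1],[0,0,0],1],[[0,0,1],[0,0,0],1],[[0,0,0],[0,0,0],1],[[0,0,0],[0,0,0],1]]' >/dev/null; python3 st.py
```

```text
turn [ 0.0106 -0.0095 -0.0033] to seat [-1.0957 -0.7722 13.9338] F tool [-1.9697 -0.1797  2.7239] M tool [ 0.0166 -0.4277  0.0759] grip 0.028941851456857577
turn [ 0.0103 -0.0071 -0.0029] to seat [-0.8783 -0.7476 11.9941] F tool [-1.1437  0.2245 -1.6673] M tool [ 0.0463 -0.4547  0.0085] grip 0.029091851475786624
```

Lateral force is gone and the rim is on the collar. Press through.

```bash
python3 -m handwheel '[[[0,0,1],[0,0,0],1],[[0,0,1],[0,0,0],1],[[0,0,1],[0,0,0],1],[[0,0,1],[0,0,0],1],[[0,0,0],[0,0,0],1]]' >/dev/null; python3 st.py
python3 -m handwheel '[[[0,0,1],[0,0,0],1],[[0,0,1],[0,0,0],1],[[0,0,1],[0,0,0],1],[[0,0,1],[0,0,0],1],[[0,0,0],[0,0,0],1],[[0,0,0],[0,0,0],1]]' >/dev/null; python3 st.py
```

```text
turn [ 0.0112 -0.0062 -0.0032] to seat [-0.8654 -0.8236  7.8528] F tool [-1.8654  0.0842 -4.8643] M tool [ 0.1313 -0.4543  0.0285] grip 0.028979383540884196
turn [ 0.0112 -0.0057 -0.0029] to seat [-0.8555 -0.82    3.8281] F tool [-0.4479 -0.5468 -4.6845] M tool [ 0.151  -0.427   0.0134] grip 0.029050244648805613
```

```bash
python3 -m handwheel '[[[0,0,1],[0,0,0],1],[[0,0,1],[0,0,0],1],[[0,0,0.7],[0,0,0],1],[[0,0,0],[0,0,0],1],[[0,0,0],[0,0,0],1]]' >/dev/null; python3 st.py
python3 -m handwheel '[[[0,0,0.5],[0,0,0],1],[[0,0,0.5],[0,0,0],1],[[0,0,0],[0,0,0],1],[[0,0,0],[0,0,0],1]]' >/dev/null; python3 st.py
```

```text
turn [ 0.0107 -0.007  -0.0023] to seat [-0.8774 -0.7709  1.2153] F tool [-0.757  -0.2937 -6.8174] M tool [ 0.142  -0.3469  0.0044] grip 0.029059046325123617
turn [ 0.0106 -0.0069 -0.0028] to seat [-0.8497 -0.7638  0.2425] F tool [-0.9914 -0.5703 -7.5795] M tool [ 0.1446 -0.4118  0.0056] grip 0.028795198321532295
```

```bash
python3 -m handwheel '[[[0,0,0.4],[0,0,0],1],[[0,0,0.4],[0,0,0],1],[[0,0,0],[0,0,0],1],[[0,0,0],[0,0,0],1],[[0,0,0],[0,0,0],1],[[0,0,0],[0,0,0],1]]' >/dev/null; python3 st.py; python3 - <<'E'
from h import *
a=vision.get_image("side");b=vision.get_image("top")
up=lambda im,x,y:cv2.convertScaleAbs(cv2.resize(im[y:y+60,x:x+60],None,fx=6,fy=6,interpolation=cv2.INTER_CUBIC),alpha=1.8)
cv2.imwrite("pics/h2.png",np.hstack([up(a,330,190),up(b,285,205)]))
E
```

```text
turn [ 0.0121 -0.013   0.0004] to seat [-0.9316 -0.7478 -0.0489] F tool [ -2.453    0.3171 -16.0407] M tool [ 0.0969 -0.6186 -0.0254] grip 0.029029456247071466
```

View pics/h2.png

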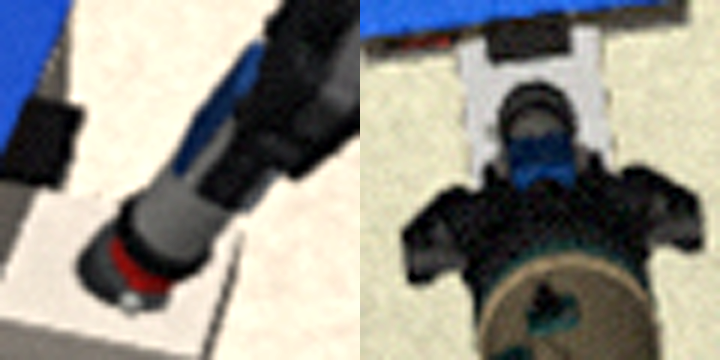

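The side crop shows the coupler square on the nipple, with the collar pressed onto the base at (140,265). The force rose to about 18 N on the hard stop, and the lid is flat. Handing in.

```bash
python3 -c "
from rig import manip
print(manip.sign_off())"
```

```text
the job is handed in; nothing more can be done
None
```

The job is handed in: the lid was lowered shut gently, and the coupler is still gripped and pressed square on the nipple with the collar at its hard stop (about 18 N); one grasp was redone after the last joint read 2.704 against its 2.7 rad limit, and no verdict came back.

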